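Tilt the punch box out of the packed rack and stand it in the kit tray

ROBOT

A 6-joint arm with a two-finger parallel gripper is mounted at the origin on the work surface. World frame = base frame: x ahead of the robot, y to its left, z up, the work surface at z = 0. Lengths are in m, angles in rad, forces in N, time in s.
With the tool pointing down it reaches from about 0.375 to 0.975 m from the base axis. Payload 3.8 kg.
Tool frame: the origin (TCP) lies midway between the tips of the shut fingers; the grasp point (between the pads) lies 19 mm behind it; z points along the fingers, y is the line along which they close (so a half turn about z gives the same grasp; the last joint's range is limited). The gripper opens to 85 mm and grips with 20 to 120 N. Pads are 22 mm wide; open, the fingers measure 114 mm over their backs; the gripper's body (76 mm by 85 mm) begins 54 mm behind the grasp point. The pads swing forward as they close: fully open they stand 13 mm farther back than shut.
Start: joints at [-1.215, 0.264, 1.604, -0, 1.274, -0.037], TCP at [0.258, -0.624, 0.231] pointing down, gripper open.
Joint ranges: [-2.63, 2.63], [-0.94, 2.18], [0.31, 2.57], [-1.31, 4.45], [0, 2.66], [-2.55, 2.55]. Speed limits (rad/s): [2.57, 2.57, 3.14, 3.14, 3.14, 3.14].

INTERFACE

Orientations are given as a rotation vector (axis times angle).
In Python, from workcell import bot, imaging gives the robot as it stands.
- The arm moves only by the tool step_arm, never from a script. Its argument "series" is a list of rows, each an object of numbers: "grip": the closure, from -1 (fully open) to 1 (shut); "x", "y", "z": the shift along the tool's x, y, z normalised to -1 to 1, where 1 is 500 mm; "ax", "ay", "az": the turn, a rotation vector about the tool's x, y, z normalised to -1 to 1, where 1 is 30 degrees. A call has 1 to 12 rows; each row is the pose to reach, as a shift and turn from the pose commanded when the call began, along the tool's axes at that moment; what a row does not reach only later rows make up. A row lasts 1/10 s, in which the tool goes at most 50 mm and 8.59 degrees, less where a joint would pass 70% of its speed; a pose out of reach is approached as far as the arm can. A call with a number of a shift or a turn outside -1 to 1 is refused whole. A call with a gripper value outside its range is refused whole. The fingers move at their own pace and stop on an object; "force" is the grip in N (left out, the last holds). Time passes only in rows, so rows that repeat a pose let the fingers close. It gives the time, the measured TCP pose, the force, the opening and the grip force at its end, in the units of the state.
- bot.read_state(): the state, without advancing time (a new reading comes with each control period).
- imaging.read_camera(name): name is "side" or "top" or "wrist"; returns a dict with "img" (480x640x3 uint8, red, green, blue), "fx", "fy", "cx", "cy" (pixels), "R" (3x3) and "t" (3): a world point X has camera coordinates R X + t. Camera axes: x right, y down, z forward; pixel columns grow to the right and rows downward; lengths in m; the calibration is good to about 2 mm. A picture is of the moment at which its call begins. There is no depth.
- bot.finish_job(): hands the job in; it is judged then, once.
The state is a dict: "time": time; "q": joint angles; "joint_vel": joint speeds; "joint_torque": joint torques, N m; "tool_pos": TCP position; "tcp_rot": TCP orientation; "wrist_force": force on the tool from outside, world axes, zero at the start; "torque": the same for the moment, N m; "width": opening from 0.0 (shut) to 1.0 (fully open); "grip_force": force on a finger pad.
Only numpy, scipy, OpenCV 4.12 (cv2) and the standard library are available. Lean on these libraries where they do the work, as an engineer would, in place of code of your own. Each camera call takes 0.05 s, during which the arm holds its last target. There are 200 camera calls.

TASK

Take the punch box - the one with the two rows of round punch heads in its top - out of the packed row: tip it forward until it leans on the rack's front rail by itself, then take hold of it and draw it out. Stand it upright in the empty bay of the kit tray, setting it down by hand rather than dropping it, and let go. Leave the other boxes standing in the rack and the two bushes standing in the tray's other bay.

Things in the scene. Friction and masses are not known exactly. Their poses are not given: they have to be found in the camera images.
- punch_box_mid (a point): centre of the punch box, the one to fetch: an upright closed steel box 92 mm deep (its x), 36 thick (its y), 165 tall (its z, up), 0.37 to 0.68 kg, painted grey, with a bare steel top showing two rows of six round dark punch heads. In the rack its x points into the rack, away from the robot. It is in one of the four middle places, under 1 mm from its neighbours: no finger fits between.
- punch_box_foot (a point): centre of the punch box's underside (82.5 mm below its centre, axes of the box)
- punch_box_edge (a point): middle of the punch box's back top edge (46 mm behind and 82.5 mm above its centre, axes of the box). Its back face below this edge is bare and free for 80 mm down: a fingertip can be hooked behind it and the box pulled forward to tip it; above the back plate there is free space behind it
- rack_row (a point): floor of the fixed blue rack (6 mm above the bench) at mid-row, in the plane of the boxes' front faces. x points into the rack, y left, z up. Six boxes stand along y, from x = 0 to 92 mm. A toe strip 8 mm high (x = -6 to -2) stops their feet, so a box pulled at its top tips about its front foot. Back plate at x = 97, 80 mm high; end plates 112 mm either side, 100 high
- rack_rail (a point): middle of the rack's front rail, a round bar 12 mm thick along y, 59 mm before the boxes' front faces, 75 mm above the bench. A box tipped past its balance (about 32 degrees) falls on to the rail and leans there, about 39 degrees from upright, when let go; let go sooner, it falls back into the row. The leaning box's top is clear in front of its neighbours
- rack_light (a point): underside of a strip light fixed along y over the boxes' back edge, 318 mm above the bench: 50 mm wide (25 either side of this point along x, so it starts over the back edge), 24 thick, as long as the rack, on two end posts. It bars a tool coming straight down behind the boxes, but not one leaning back to the robot by 30 to 45 degrees (fingers pointing down and into the rack)
- kit_bay (a point): centre of the floor of the empty bay of the fixed aluminium kit tray, 3 mm above the bench. The bay is 194 mm long along its x and 90 mm wide along its y; its walls are 3 mm thick and rise 19 mm above the floor. The tray's other bay, on the -y side, holds two bushes
- bush_1: a flanged steel guide bush, 40 mm across and 40 mm tall, standing in the tray's other bay; origin at the centre of its underside
- bush_2: a second bush like it
- box_a_mid (a point): centre of another box of the row: same outer size and axes as the punch box, 0.5 kg, closed by a plain flat lid
- box_b_mid (a point): centre of another box of the row: same outer size and axes as the punch box, 0.5 kg, closed by a plain flat lid
- box_c_mid (a point): centre of another box of the row: same outer size and axes as the punch box, 0.5 kg, closed by a plain flat lid
- box_d_mid (a point): centre of another box of the row: same outer size and axes as the punch box, 0.5 kg, closed by a plain flat lid
- box_e_mid (a point): centre of another box of the row: same outer size and axes as the punch box, 0.5 kg, closed by a plain flat lid

How it is judged:
On the way, in this order (a step that is already met when the one before it is completed fails the run):
1. the punch box, its foot still in the rack, leans forward on the front rail and is not touched by the fingers (angle between punch_box_foot's own z axis and vertical above 0.56 rad and z of punch_box_foot in the frame of rack_row below 0.06 m and x of punch_box_foot in the frame of rack_row above 0 m and contact force between the fingers and punch_box below 0.1 N), for 0.2 s.
2. the punch box is held in the fingers, its foot lifted out of the rack, over the rail (z of punch_box_foot in the frame of rack_row above 0.085 m and contact force between the fingers and punch_box above 1 N), for 0.1 s.
3. the punch box stands upright on the floor of the empty bay while the fingers still hold it (x of punch_box_foot in the frame of kit_bay between -0.047 and 0.047 m and y of punch_box_foot in the frame of kit_bay between -0.03 and 0.03 m and z of punch_box_foot in the frame of kit_bay below 0.005 m and angle between punch_box_foot's own z axis and vertical below 0.07 rad and contact force between the fingers and punch_box above 0.5 N), for 0.1 s.
At the end, for the whole second after the job is handed in: The punch box stands released and at rest on the floor of the tray's empty bay, within 4 degrees of upright; the other five boxes stand in the rack within 14 degrees of upright and 20 mm of the row's line; both bushes stand in the other bay (x of punch_box_foot in the frame of kit_bay between -0.047 and 0.047 m and y of punch_box_foot in the frame of kit_bay between -0.03 and 0.03 m and z of punch_box_foot in the frame of kit_bay below 0.005 m and angle between punch_box_foot's own z axis and vertical below 0.07 rad and linear speed of punch_box below 0.01 m/s and contact force between the fingers and punch_box below 0.1 N and angle between each of box_a_mid, box_b_mid, box_c_mid, box_d_mid, box_e_mid's own z axis and vertical below 0.25 rad and x of box_a_mid in the frame of rack_row between 0.026 and 0.066 m and z of each of box_a_mid, box_b_mid, box_c_mid, box_d_mid, box_e_mid in the frame of rack_row below 0.092 m and x of box_b_mid in the frame of rack_row between 0.026 and 0.066 m and x of box_c_mid in the frame of rack_row between 0.026 and 0.066 m and x of box_d_mid in the frame of rack_row between 0.026 and 0.066 m and x of box_e_mid in the frame of rack_row between 0.026 and 0.066 m and angle between each of bush_1, bush_2's own z axis and vertical below 0.1 rad and y of bush_1 in the frame of kit_bay between -0.14 and -0.05 m and z of each of bush_1, bush_2 in the frame of kit_bay below 0.006 m and y of bush_2 in the frame of kit_bay between -0.14 and -0.05 m); the robot touches nothing.
It fails at once if another box is tipped more than 20 degrees or lifted by 40 mm (angle between any of box_a_mid, box_b_mid, box_c_mid, box_d_mid, box_e_mid's own z axis and vertical above 0.35 rad or z of any of box_a_mid, box_b_mid, box_c_mid, box_d_mid, box_e_mid in the frame of rack_row above 0.1225 m).
It fails at once if a bush is knocked over (angle between any of bush_1, bush_2's own z axis and vertical above 0.6 rad).
It also fails if it takes over 59 s, if anything falls off the work surface, if the arm or the gripper's body presses on something with over 40 N, if the wrist force passes 120 N, or if a joint passes its speed limit or range.

## Working session

There is one attempt and no reset: what is moved stays moved. The work goes in short steps, Python scripts to look and compute and a tool call to move; the robot and the scene stay as the last step left them, time stands still between calls to the robot, and variables do not carry over. Pictures are saved under pics/ and viewed, at most 10 in all, crops included, and the job is handed in when it is done.

Besides the shell and the picture viewer there is one more tool, called after "Emit:" as name([rows], argument=value, ...), one row to a line, values as JSON. step_arm: Moves the arm, as the interface text tells. Scaled input: -1 to 1 covers 500 mm each way for a shift and 30 degrees each way for a turn. Its arguments: {"type":"object","properties":{"series":{"type":"array","items":{"type":"object","properties":{"grip":{"type":"number"},"x":{"type":"number","minimum":-1,"maximum":1},"y":{"type":"number","minimum":-1,"maximum":1},"z":{"type":"number","minimum":-1,"maximum":1},"ax":{"type":"number","minimum":-1,"maximum":1},"ay":{"type":"number","minimum":-1,"maximum":1},"az":{"type":"number","minimum":-1,"maximum":1}}}},"force":{"type":"number"}},"required":["series"]}

```bash
mkdir -p pics
python3 - <<'E'
from workcell import bot, imaging
import cv2, pickle
for n in ("top","side"):
    c=imaging.read_camera(n); pickle.dump(c,open(f"{n}0.pkl","wb"))
    cv2.imwrite(f"pics/{n}0.png",c["img"][:,:,::-1])
    print(n,c["fx"],c["cx"],c["cy"],c["R"].round(3).tolist(),c["t"].round(3).tolist(), (-c["R"].T@c["t"]).round(3))
print(bot.read_state())
E
```

```text
top 458.1586928817977 310.63591167213985 238.59986381538116 [[-0.026, -0.999, -0.024], [-1.0, 0.026, -0.016], [0.016, 0.024, -1.0]] [-0.048, 0.572, 1.199] [ 0.551 -0.091  1.206]
side 502.67114630475186 318.01283307228476 240.10575866452973 [[0.927, -0.375, -0.015], [-0.293, -0.701, -0.65], [0.233, 0.607, -0.759]] [-0.574, 0.223, 1.063] [ 0.349 -0.705  0.944]
{'time': 0.1, 'q': array([-1.21491104e+00,  2.64688906e-01,  1.60525505e+00,  1.14315745e-05,
        1.27374851e+00, -3.68939955e-02]), 'joint_vel': array([-0.00071425, -0.00144269, -0.00083746,  0.0003897 , -0.00020063,
       -0.0001284 ]), 'joint_torque': array([ 1.42330588e-03, -5.16707969e+01, -3.68589449e+01,  2.24707838e-05,
        6.24717999e-03,  3.23274207e-06]), 'tool_pos': array([ 0.25812809, -0.62295325,  0.23006957]), 'tcp_rot': array([-3.07916923e+00, -6.12607836e-01,  5.06566255e-04]), 'wrist_force': array([ 0.22307215,  0.01345457, -0.20768305]), 'torque': array([0.02474573, 0.00670147, 0.00568019]), 'grip_force': 0.0, 'width': 1.0005714325044814}
```

View pics/top0.png

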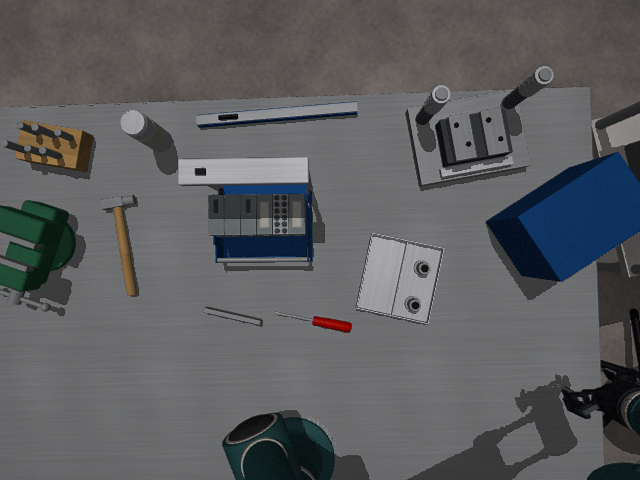

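View pics/side0.png

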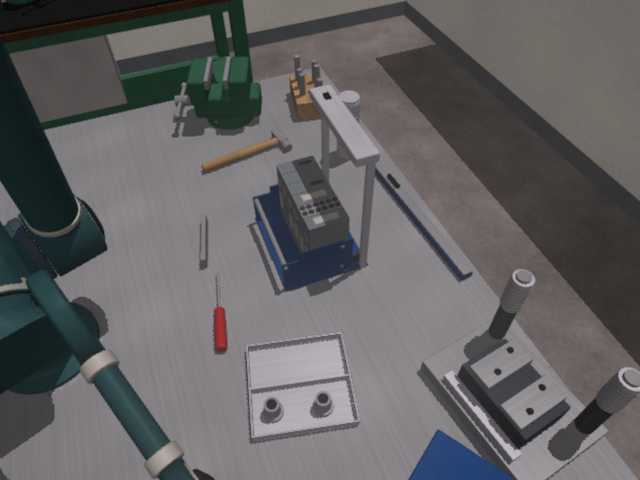

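The top view shows the rack row (columns 209–306, rows 194–235). The punch box is at columns 273–289, fifth from the left. The tray is at (357–443, 233–324), with its empty bay on the left. I'll enlarge both.

Run:
```python
import cv2,numpy as np
t=cv2.imread("pics/top0.png"); s=cv2.imread("pics/side0.png")
a=cv2.resize(t[150:275,175:325],None,fx=4,fy=4,interpolation=cv2.INTER_CUBIC)
cv2.imwrite("pics/rack_top.png",a)   # 600x500, origin (175,150)
b=cv2.resize(t[228:328,350:450],(400,400),interpolation=cv2.INTER_CUBIC) # origin 350,228
c=cv2.resize(s[150:290,250:370],(400,467),interpolation=cv2.INTER_CUBIC) #origin 250,150 x3.333
o=np.zeros((467,800,3),np.uint8);o[:400,:400]=b;o[:,400:]=c
cv2.imwrite("pics/tray_top_rack_side.png",o)
```

```text
(no output)
```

View pics/rack_top.png

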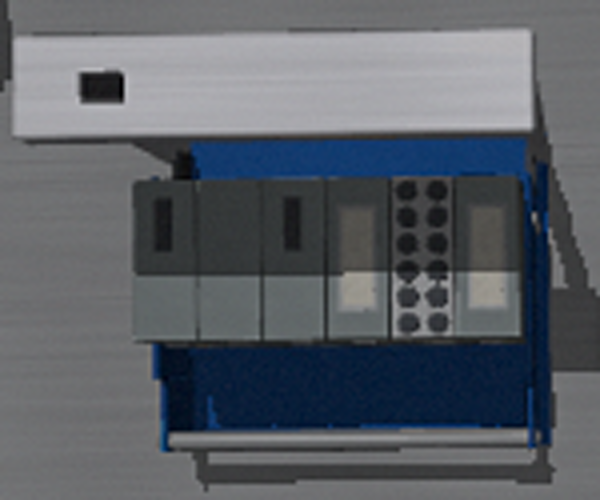

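View pics/tray_top_rack_side.png

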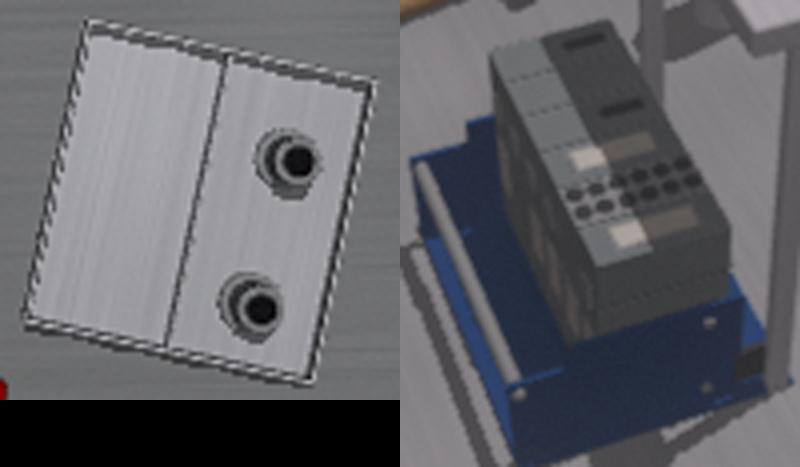

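The top crop shows the punch box top at crop columns 390–454, back edge row 180 and front edge row 339. The rail runs from (170,440) to (530,436). The tray's outer corners are at (88,20), (375,83), (310,383) and (25,325), with the divider from (224,55) to (167,345). The side crop shows the row's top corners.

```bash
cat > h.py <<'E'
import numpy as np
def ray(c,u,v,z):
    C=-c["R"].T@c["t"]; d=c["R"].T@np.array([(u-c["cx"])/c["fx"],(v-c["cy"])/c["fy"],1])
    return C+d*(z-C[2])/d[2]
def proj(c,X):
    p=c["R"]@np.asarray(X)+c["t"]; return np.array([c["fx"]*p[0]/p[2]+c["cx"],c["fy"]*p[1]/p[2]+c["cy"]])
E
python3 - <<'E'
import pickle; from h import *
t=pickle.load(open("top0.pkl","rb"));s=pickle.load(open("side0.pkl","rb"))
f=lambda l,o,z,c=t,k=4.:[ray(c,o[0]+u/k,o[1]+v/k,z).round(4).tolist()[:2] for u,v in l]
O=(175,150)
print("row top BL BR FR FL",f([(133,181),(522,180),(520,340),(133,341)],O,.171))
print("punch back,front",f([(390,180),(454,180),(390,339),(454,339)],O,.171))
print("rail",f([(170,440),(530,436)],O,.081))
print("light front edge",f([(13,137),(530,137),(13,38),(530,30)],O,.342))
print("side row FR BR FL BL",f([(200,263),(327,235),(90,47),(210,22)],(250,150),.171,s,3.3333))
T=np.array(f([(88,20),(375,83),(310,383),(25,325)],(350,228),.022)); print("tray",T.tolist())
print("side lens", np.linalg.norm(T-np.roll(T,-1,0),axis=1))
print("div",f([(224,55),(167,345)],(350,228),.022))
print("bush",f([(299,161),(262,309)],(350,228),.043))
print("tray side",f([(246,346),(341,335),(357,428),(252,438)],(0,0),.022,s,1.))
E
```

```text
row top BL BR FR FL [[0.6727, 0.164], [0.667, -0.0574], [0.5765, -0.054], [0.5817, 0.166]]
punch back,front [[0.6692, 0.0175], [0.6681, -0.0189], [0.579, 0.0197], [0.578, -0.0166]]
rail [[0.5227, 0.1668], [0.5196, -0.0554]]
light front edge [[0.6752, 0.1788], [0.6681, -0.0673], [0.7225, 0.1778], [0.7188, -0.0686]]
side row FR BR FL BL [[0.5829, -0.0521], [0.6651, -0.061], [0.586, 0.1664], [0.6731, 0.1585]]
tray [[0.5808, -0.2215], [0.5355, -0.4039], [0.3446, -0.3567], [0.3857, -0.1756]]
side lens [0.18794108 0.19664854 0.1857052  0.2004266 ]
div [[0.556, -0.308], [0.3708, -0.2662]]
bush [[0.4879, -0.3493], [0.3953, -0.3233]]
tray side [[0.3892, -0.1757], [0.5793, -0.2267], [0.5289, -0.4143], [0.3457, -0.3586]]
```

```bash
cat >> h.py <<'E'
from scipy.spatial.transform import Rotation as Ro
def ori(th,psi):
    c,s,C,S=np.cos(th),np.sin(th),np.cos(psi),np.sin(psi)
    return Ro.from_matrix(np.array([[c*C,c*S,s],[S,-C,0],[s*C,s*S,-c]]).T)
def rel(p0,R0,p,R):
    d=R0.inv().apply(np.asarray(p)-p0)/.5; w=(R0.inv()*R).as_rotvec()/np.radians(30)
    return dict(zip(("x","y","z","ax","ay","az"),np.r_[d,w].round(3).tolist()))
def now():
    from workcell import bot
    s=bot.read_state(); return s["tool_pos"],Ro.from_rotvec(s["tcp_rot"]),s
PSI=-.022; EDGE=np.array([.6695,-.0005,.171]); TH=np.radians(40)
X=np.array([np.cos(PSI),np.sin(PSI),0]); Z=np.array([0,0,1.])
def hook(phi,s=.022,clear=0,back=0):   # TCP for box tipped by phi, th=40
    a=np.arctan2(165,92)+phi; r=np.hypot(.092,.165)
    e=EDGE+X*(r*np.cos(a)-.092)+Z*(r*np.sin(a)-.165)
    ax=X*np.sin(TH)-Z*np.cos(TH); n=X*np.cos(TH)+Z*np.sin(TH)
    return e+ax*(s-back)+n*(.011+clear)
E
python3 - <<'E'
from h import *
p,R,_=now(); p1,R1=np.array([.40,-.30,.38]),ori(np.radians(18),.18)
print(rel(p,R,p1,R1)); print(rel(p1,R1,hook(0,clear=.010,back=.1),ori(TH,PSI)),hook(0,clear=.010,back=.1))
E
```

```text
{'x': 0.509, 'y': -0.489, 'z': -0.299, 'ax': -0.068, 'ay': 0.598, 'az': 0.402}
{'x': 0.459, 'y': -0.506, 'z': 0.435, 'ax': -0.188, 'ay': 0.731, 'az': 0.339} [6.35457740e-01 2.49050579e-04 2.44250006e-01]
```

Emit:
step_arm([
  {"z": -0.15,"grip": 1},
  {"z": -0.3,"grip": 1},
  {"z": -0.3,"grip": 1},
  {"x": 0.509,"y": -0.489,"z": -0.299,"ax": -0.068,"ay": 0.598,"az": 0.402,"grip": 1},
  {"x": 0.509,"y": -0.489,"z": -0.299,"ax": -0.068,"ay": 0.598,"az": 0.402,"grip": 1},
  {"x": 0.509,"y": -0.489,"z": -0.299,"ax": -0.068,"ay": 0.598,"az": 0.402,"grip": 1},
  {"x": 0.509,"y": -0.489,"z": -0.299,"ax": -0.068,"ay": 0.598,"az": 0.402,"grip": 1},
  {"x": 0.509,"y": -0.489,"z": -0.299,"ax": -0.068,"ay": 0.598,"az": 0.402,"grip": 1},
  {"x": 0.509,"y": -0.489,"z": -0.299,"ax": -0.068,"ay": 0.598,"az": 0.402,"grip": 1},
  {"x": 0.509,"y": -0.489,"z": -0.299,"ax": -0.068,"ay": 0.598,"az": 0.402,"grip": 1},
  {"x": 0.509,"y": -0.489,"z": -0.299,"ax": -0.068,"ay": 0.598,"az": 0.402,"grip": 1},
  {"x": 0.509,"y": -0.489,"z": -0.299,"ax": -0.068,"ay": 0.598,"az": 0.402,"grip": 1},
])

```text
validation failed for argument at $.se...
```

Run:
```python
from h import *
p,R,s=now(); print(s["q"].round(2)); print(rel(p,R,hook(0,clear=.010,back=.1),ori(TH,PSI)))
```

```text
[-1.21  0.26  1.61  0.    1.27 -0.04]
{'x': 1.174, 'y': -0.863, 'z': -0.026, 'ax': -0.28, 'ay': 1.315, 'az': 0.758}
```

Emit:
step_arm([
  {"x": 0,"y": 0,"z": -0.15,"ax": 0,"ay": 0,"az": 0,"grip": 1},
  {"x": 0,"y": 0,"z": -0.3,"ax": 0,"ay": 0,"az": 0,"grip": 1},
], force=40)

```text
time: 0.3
tool_pos: [0.2577, -0.6218, 0.3283]
tcp_rot: [-3.074, -0.612, 0.002]
wrist_force: [0.6, -1.0, 1.2]
width: 0.689
grip_force: 0.0
```

Run:
```python
from h import *
p,R,_=now(); p1,R1=np.array([.40,-.30,.38]),ori(np.radians(18),.18)
print(rel(p,R,p1,R1))
```

```text
{'x': 0.509, 'y': -0.486, 'z': -0.099, 'ax': -0.079, 'ay': 0.599, 'az': 0.401}
```

Emit:
step_arm([
  {"x": 0.51,"y": -0.49,"z": -0.1,"ax": -0.08,"ay": 0.6,"az": 0.4,"grip": 1},
  {"x": 0.51,"y": -0.49,"z": -0.1,"ax": -0.08,"ay": 0.6,"az": 0.4,"grip": 1},
  {"x": 0.51,"y": -0.49,"z": -0.1,"ax": -0.08,"ay": 0.6,"az": 0.4,"grip": 1},
  {"x": 0.51,"y": -0.49,"z": -0.1,"ax": -0.08,"ay": 0.6,"az": 0.4,"grip": 1},
  {"x": 0.51,"y": -0.49,"z": -0.1,"ax": -0.08,"ay": 0.6,"az": 0.4,"grip": 1},
  {"x": 0.51,"y": -0.49,"z": -0.1,"ax": -0.08,"ay": 0.6,"az": 0.4,"grip": 1},
  {"x": 0.51,"y": -0.49,"z": -0.1,"ax": -0.08,"ay": 0.6,"az": 0.4,"grip": 1},
  {"x": 0.51,"y": -0.49,"z": -0.1,"ax": -0.08,"ay": 0.6,"az": 0.4,"grip": 1},
  {"x": 0.51,"y": -0.49,"z": -0.1,"ax": -0.08,"ay": 0.6,"az": 0.4,"grip": 1},
])

```text
time: 1.2
tool_pos: [0.4006, -0.2983, 0.3816]
tcp_rot: [-3.07, -0.285, -0.491]
wrist_force: [0.9, -1.1, -0.6]
width: 0.001
grip_force: 0.0
```

Run:
```python
from h import *
p,R,s=now(); print(s["q"].round(2)); print(rel(p,R,hook(0,clear=.010,back=.1),ori(TH,PSI)))
```

```text
[-0.88 -0.27  1.9   0.28  1.36  0.47]
{'x': 0.459, 'y': -0.504, 'z': 0.434, 'ax': -0.176, 'ay': 0.724, 'az': 0.354}
```

Emit:
step_arm([
  {"x": 0.46,"y": -0.5,"z": 0.43,"ax": -0.18,"ay": 0.72,"az": 0.35,"grip": 1},
  {"x": 0.46,"y": -0.5,"z": 0.43,"ax": -0.18,"ay": 0.72,"az": 0.35,"grip": 1},
  {"x": 0.46,"y": -0.5,"z": 0.43,"ax": -0.18,"ay": 0.72,"az": 0.35,"grip": 1},
  {"x": 0.46,"y": -0.5,"z": 0.43,"ax": -0.18,"ay": 0.72,"az": 0.35,"grip": 1},
  {"x": 0.46,"y": -0.5,"z": 0.43,"ax": -0.18,"ay": 0.72,"az": 0.35,"grip": 1},
  {"x": 0.46,"y": -0.5,"z": 0.43,"ax": -0.18,"ay": 0.72,"az": 0.35,"grip": 1},
  {"x": 0.46,"y": -0.5,"z": 0.43,"ax": -0.18,"ay": 0.72,"az": 0.35,"grip": 1},
  {"x": 0.46,"y": -0.5,"z": 0.43,"ax": -0.18,"ay": 0.72,"az": 0.35,"grip": 1},
  {"x": 0.46,"y": -0.5,"z": 0.43,"ax": -0.18,"ay": 0.72,"az": 0.35,"grip": 1},
  {"x": 0.46,"y": -0.5,"z": 0.43,"ax": -0.18,"ay": 0.72,"az": 0.35,"grip": 1},
  {"x": 0.46,"y": -0.5,"z": 0.43,"ax": -0.18,"ay": 0.72,"az": 0.35,"grip": 1},
])

```text
time: 2.3
tool_pos: [0.6363, -0.0053, 0.2459]
tcp_rot: [2.943, -0.037, 1.065]
wrist_force: [-1.0, -0.0, 0.6]
width: 0.003
grip_force: 0.0
```

Run:
```python
from h import *; import cv2,pickle; from workcell import imaging
p,R,s=now(); print(s["q"].round(2)); print(rel(p,R,hook(0,clear=.010),ori(TH,PSI)))
c=imaging.read_camera("wrist"); d=imaging.read_camera("side"); pickle.dump(c,open("w1.pkl","wb"))
a=c["img"][:,:,::-1]; b=d["img"][100:300,220:420,::-1]
o=np.zeros((560,800,3),np.uint8); o[:300,:400]=cv2.resize(a,(400,300)); o[:400,400:]=cv2.resize(b,(400,400),interpolation=cv2.INTER_CUBIC)
for e in ([0,.018,0],[0,-.018,0]):
    print(proj(c,EDGE+np.array(e)),proj(c,EDGE+np.array(e)-.092*X))
print(proj(c,p))
cv2.imwrite("pics/pre.png",o)
cv2.imwrite("pics/pre_w.png",a)
```

```text
[-0.06 -0.2   2.2   0.04  0.44  1.51]
{'x': -0.003, 'y': -0.012, 'z': 0.201, 'ax': 0.009, 'ay': 0.007, 'az': -0.003}
[279.64196951 281.51412063] [274.15339306 450.48863938]
[338.11193615 280.03214615] [341.92817078 448.44780914]
[318.07234035 312.77037538]
```

View pics/pre.png

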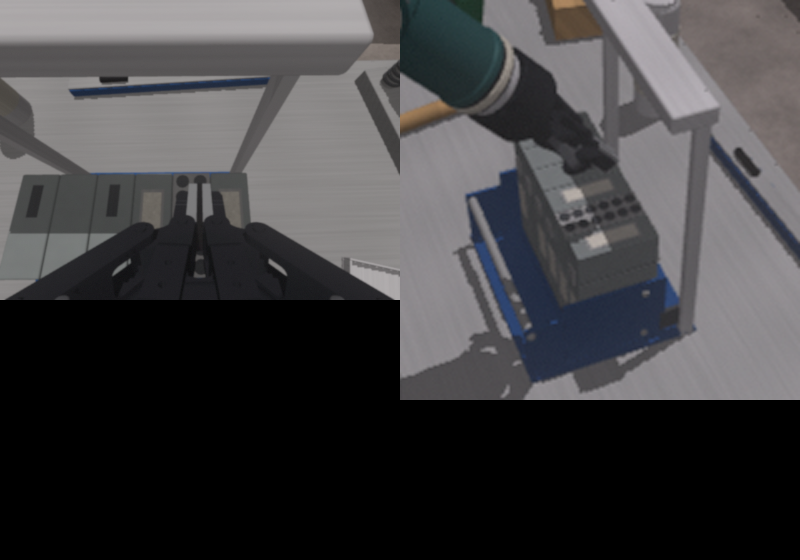

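The wrist view matches the prediction: the punch box's back edge is at columns 278–339. The side view shows the tip over the row. I'll check the fingertip shape in a crop.

Run:
```python
import cv2
a=cv2.imread("pics/pre_w.png")[260:400,220:420]
cv2.imwrite("pics/pre_tip.png",cv2.resize(a,None,fx=4,fy=4,interpolation=cv2.INTER_CUBIC))
```

```text
(no output)
```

View pics/pre_tip.png

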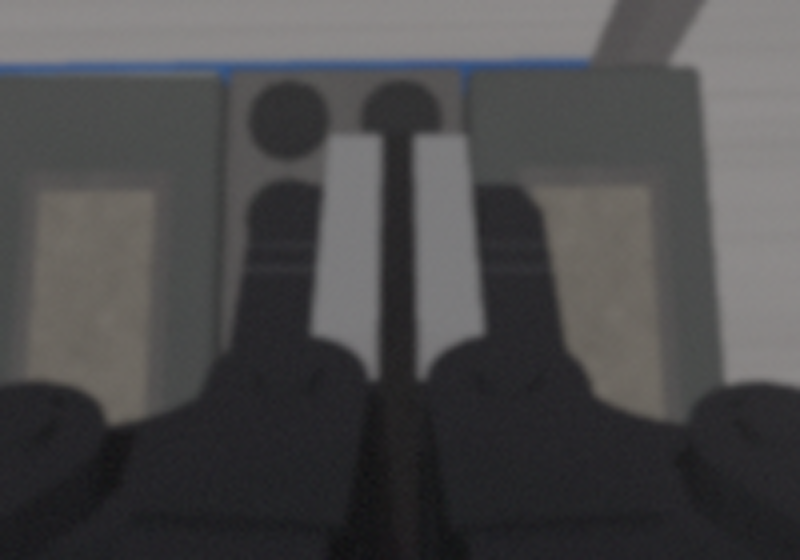

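The pads (light, about 20 mm across in total) stick out about 8 mm past dark fingers that are about 39 mm wide when shut, which is wider than the box. Turning the tool 90° puts only the 22 mm width along the row.

Emit:
step_arm([
  {"x": 0,"y": -0.012,"z": 0,"ax": 0,"ay": 0,"az": -1,"grip": 1},
  {"x": 0,"y": -0.012,"z": 0,"ax": 0,"ay": 0,"az": -1,"grip": 1},
  {"x": 0,"y": -0.012,"z": 0,"ax": 0,"ay": 0,"az": -1,"grip": 1},
  {"x": 0,"y": -0.012,"z": 0,"ax": 0,"ay": 0,"az": -1,"grip": 1},
])

```text
time: 2.8
tool_pos: [0.6364, 0.0003, 0.2478]
tcp_rot: [2.699, 0.692, 0.974]
wrist_force: [1.2, -0.2, 0.3]
width: 0.0
grip_force: 0.0
```

Emit:
step_arm([
  {"x": 0,"y": 0,"z": 0,"ax": 0,"ay": 0,"az": -1,"grip": 1},
  {"x": 0,"y": 0,"z": 0,"ax": 0,"ay": 0,"az": -1,"grip": 1},
  {"x": 0,"y": 0,"z": 0,"ax": 0,"ay": 0,"az": -1,"grip": 1},
  {"x": 0,"y": 0,"z": 0,"ax": 0,"ay": 0,"az": -1,"grip": 1},
])

```text
time: 3.2
tool_pos: [0.6364, 0.0002, 0.2478]
tcp_rot: [2.319, 1.305, 0.829]
wrist_force: [0.3, 0.0, -0.1]
width: 0.002
grip_force: 0.0
```

Emit:
step_arm([
  {"x": 0,"y": 0,"z": 0,"ax": 0,"ay": 0,"az": -1,"grip": 1},
  {"x": 0,"y": 0,"z": 0,"ax": 0,"ay": 0,"az": -1,"grip": 1},
  {"x": 0,"y": 0,"z": 0,"ax": 0,"ay": 0,"az": -1,"grip": 1},
  {"x": 0,"y": 0,"z": 0,"ax": 0,"ay": 0,"az": -1,"grip": 1},
  {"x": 0,"y": 0,"z": 0,"ax": 0,"ay": 0,"az": -1,"grip": 1},
])

```text
time: 3.7
tool_pos: [0.6364, 0.0004, 0.2477]
tcp_rot: [1.837, 1.789, 0.648]
wrist_force: [-0.4, -0.7, -0.1]
width: -0.001
grip_force: 0.0
```

```bash
cat >> h.py <<'E'
QZ=Ro.from_rotvec([0,0,-np.pi/2])
def hk(phi,clear=0,back=0,s=.022): return hook(phi,s,clear+.009,back)   # half thickness 20 mm
E
python3 - <<'E'
from h import *
p,R,s=now(); print(s["q"].round(2),p)
T=ori(TH,PSI)*QZ
print(rel(p,R,hk(0,.010,.06),T)); print(rel(p,R,hk(0,.010),T))
E
```

```text
[-0.04 -0.2   2.2   0.02  0.44 -0.03] [6.36446978e-01 4.37168446e-04 2.47732422e-01]
{'x': 0.0, 'y': 0.012, 'z': 0.084, 'ax': -0.001, 'ay': 0.01, 'az': -0.005}
{'x': 0.001, 'y': 0.012, 'z': 0.204, 'ax': -0.001, 'ay': 0.01, 'az': -0.005}
```

Emit:
step_arm([
  {"x": 0,"y": 0.012,"z": 0.04,"ax": 0,"ay": 0.01,"az": 0,"grip": 1},
  {"x": 0,"y": 0.012,"z": 0.08,"ax": 0,"ay": 0.01,"az": 0,"grip": 1},
  {"x": 0,"y": 0.012,"z": 0.12,"ax": 0,"ay": 0.01,"az": 0,"grip": 1},
  {"x": 0,"y": 0.012,"z": 0.16,"ax": 0,"ay": 0.01,"az": 0,"grip": 1},
  {"x": 0,"y": 0.012,"z": 0.204,"ax": 0,"ay": 0.01,"az": 0,"grip": 1},
  {"x": 0,"y": 0.012,"z": 0.204,"ax": 0,"ay": 0.01,"az": 0,"grip": 1},
])

```text
time: 4.3
tool_pos: [0.7059, -0.0009, 0.1694]
tcp_rot: [1.842, 1.796, 0.651]
wrist_force: [-0.4, -0.6, -0.2]
width: 0.0
grip_force: 0.0
```

Run:
```python
from h import *; import cv2; from workcell import imaging
p,R,s=now(); T=ori(TH,PSI)*QZ; print(p, s["wrist_force"])
for d in (0,3,6,9,12,15,18,21,24,27,30,33,35,37): 
    r=rel(p,R,hk(np.radians(d)),T); print(d,r["x"],r["y"],r["z"])
d=imaging.read_camera("side")
cv2.imwrite("pics/hook.png",cv2.resize(np.ascontiguousarray(d["img"][100:250,240:400,::-1]),(640,600),interpolation=cv2.INTER_CUBIC))
```

```text
[ 0.70586506 -0.00086343  0.16938059] [-0.41501352 -0.57586888 -0.1632297 ]
0 -0.001 -0.014 -0.005
3 -0.001 -0.021 -0.023
6 -0.001 -0.03 -0.041
9 -0.001 -0.039 -0.059
12 -0.001 -0.05 -0.075
15 -0.001 -0.061 -0.092
18 -0.001 -0.073 -0.107
21 -0.001 -0.086 -0.122
24 -0.001 -0.1 -0.137
27 -0.001 -0.114 -0.15
30 -0.001 -0.129 -0.163
33 -0.001 -0.145 -0.175
35 -0.001 -0.156 -0.182
37 -0.001 -0.167 -0.19
```

View pics/hook.png

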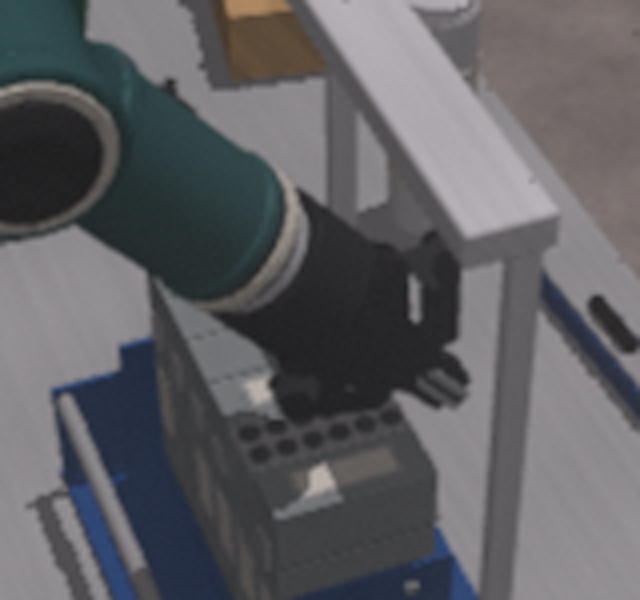

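The fingers are behind the punch box with no contact yet. I'll pull along the arc in stages.

Emit:
step_arm([
  {"x": 0,"y": -0.007,"z": 0,"ax": 0,"ay": 0,"az": 0,"grip": 1},
  {"x": 0,"y": -0.014,"z": -0.003,"ax": 0,"ay": 0,"az": 0,"grip": 1},
  {"x": 0,"y": -0.021,"z": -0.021,"ax": 0,"ay": 0,"az": 0,"grip": 1},
  {"x": 0,"y": -0.03,"z": -0.039,"ax": 0,"ay": 0,"az": 0,"grip": 1},
  {"x": 0,"y": -0.039,"z": -0.057,"ax": 0,"ay": 0,"az": 0,"grip": 1},
  {"x": 0,"y": -0.05,"z": -0.073,"ax": 0,"ay": 0,"az": 0,"grip": 1},
], force=60)

```text
time: 4.95
tool_pos: [0.6632, 0.0015, 0.1852]
tcp_rot: [1.835, 1.796, 0.655]
wrist_force: [-0.7, 0.2, 0.4]
width: 0.006
grip_force: 0.0
```

Run:
```python
from h import *; import cv2; from workcell import imaging
p,R,s=now(); T=ori(TH,PSI)*QZ; print(p, s["wrist_force"])
for d in (12,15,18,21,24,27,30,33,35,37): 
    r=rel(p,R,hk(np.radians(d)),T); print(d,r["x"],r["y"],r["z"])
d=imaging.read_camera("side")
cv2.imwrite("pics/pull.png",cv2.resize(np.ascontiguousarray(d["img"][100:250,240:400,::-1]),(640,600),interpolation=cv2.INTER_CUBIC))
```

```text
[0.66323865 0.00150585 0.18518101] [-0.67454016  0.15937127  0.37191651]
12 -0.004 -0.004 0.003
15 -0.004 -0.015 -0.013
18 -0.004 -0.027 -0.029
21 -0.004 -0.04 -0.044
24 -0.004 -0.054 -0.058
27 -0.004 -0.068 -0.072
30 -0.004 -0.083 -0.085
33 -0.004 -0.099 -0.097
35 -0.004 -0.11 -0.104
37 -0.004 -0.121 -0.111
```

View pics/pull.png

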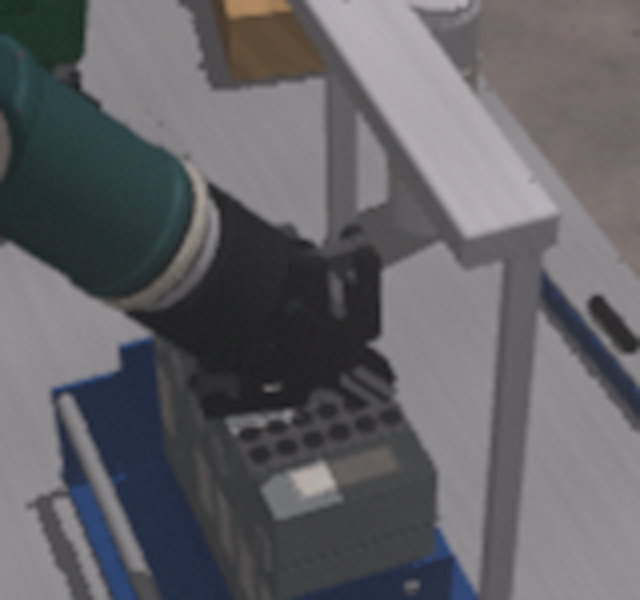

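The box did not move. The fingertips are thinner than I assumed near the tip, so my arc withdrew them before contact. I'll go back in deeper and pull straight until I feel contact.

Run:
```python
from h import *
p,R,s=now(); T=ori(TH,PSI)*QZ
for b in (.045,.02,0):
  print(rel(p,R,hk(0,.010,b,.026)+np.array([0,-.001,0]),T))
```

```text
{'x': -0.006, 'y': 0.054, 'z': -0.007, 'ax': -0.004, 'ay': -0.004, 'az': -0.001}
{'x': -0.006, 'y': 0.054, 'z': 0.043, 'ax': -0.004, 'ay': -0.004, 'az': -0.001}
{'x': -0.006, 'y': 0.054, 'z': 0.083, 'ax': -0.004, 'ay': -0.004, 'az': -0.001}
```

Emit:
step_arm([
  {"x": -0.006,"y": 0.03,"z": -0.03,"ax": 0,"ay": 0,"az": 0,"grip": 1},
  {"x": -0.006,"y": 0.058,"z": -0.01,"ax": 0,"ay": 0,"az": 0,"grip": 1},
  {"x": -0.006,"y": 0.058,"z": 0.04,"ax": 0,"ay": 0,"az": 0,"grip": 1},
  {"x": -0.006,"y": 0.056,"z": 0.083,"ax": 0,"ay": 0,"az": 0,"grip": 1},
  {"x": -0.006,"y": 0.056,"z": 0.083,"ax": 0,"ay": 0,"az": 0,"grip": 1},
])

```text
time: 5.5
tool_pos: [0.7109, -0.0025, 0.1669]
tcp_rot: [1.839, 1.8, 0.65]
wrist_force: [-0.3, 0.2, -0.5]
width: -0.001
grip_force: 0.0
```

Emit:
step_arm([
  {"x": 0,"y": -0.008,"z": 0,"ax": 0,"ay": 0,"az": 0,"grip": 1},
  {"x": 0,"y": -0.016,"z": 0,"ax": 0,"ay": 0,"az": 0,"grip": 1},
  {"x": 0,"y": -0.02,"z": 0,"ax": 0,"ay": 0,"az": 0,"grip": 1},
])

```text
time: 5.8
tool_pos: [0.7036, -0.0023, 0.1641]
tcp_rot: [1.836, 1.796, 0.654]
wrist_force: [-0.1, -0.1, -0.5]
width: -0.001
grip_force: 0.0
```

Emit:
step_arm([
  {"x": 0,"y": -0.006,"z": 0,"ax": 0,"ay": 0,"az": 0,"grip": 1},
  {"x": 0,"y": -0.012,"z": 0,"ax": 0,"ay": 0,"az": 0,"grip": 1},
])

```text
time: 6.0
tool_pos: [0.6995, -0.0023, 0.1604]
tcp_rot: [1.836, 1.796, 0.654]
wrist_force: [-0.4, -0.5, 0.0]
width: -0.003
grip_force: 0.0
```

Emit:
step_arm([
  {"x": 0,"y": -0.006,"z": 0,"ax": 0,"ay": 0,"az": 0,"grip": 1},
  {"x": 0,"y": -0.006,"z": 0,"ax": 0,"ay": 0,"az": 0,"grip": 1},
])

```text
time: 6.2
tool_pos: [0.699, -0.0024, 0.1603]
tcp_rot: [1.833, 1.793, 0.657]
wrist_force: [2.9, 0.0, 2.9]
width: -0.0
grip_force: 2.3
```

Emit:
step_arm([
  {"x": 0,"y": -0.006,"z": 0,"ax": 0,"ay": 0,"az": 0,"grip": 1},
  {"x": 0,"y": -0.006,"z": 0,"ax": 0,"ay": 0,"az": 0,"grip": 1},
])

```text
time: 6.4
tool_pos: [0.6985, -0.0025, 0.1604]
tcp_rot: [1.83, 1.79, 0.66]
wrist_force: [5.1, 0.6, 7.0]
width: -0.006
grip_force: 3.9
```

Emit:
step_arm([
  {"x": 0,"y": -0.008,"z": -0.006,"ax": 0,"ay": 0,"az": 0,"grip": 1},
  {"x": 0,"y": -0.013,"z": -0.018,"ax": 0,"ay": 0,"az": 0,"grip": 1},
  {"x": 0,"y": -0.018,"z": -0.027,"ax": 0,"ay": 0,"az": 0,"grip": 1},
])

```text
time: 6.7
tool_pos: [0.6845, -0.0023, 0.1673]
tcp_rot: [1.828, 1.788, 0.663]
wrist_force: [5.2, 0.4, 10.0]
width: -0.003
grip_force: 5.3
```

```bash
cat > tip.py <<'E'
from h import *; import cv2,pickle; from workcell import imaging
# estimate tip angle: match punch head patch (side cam) at poses predicted for phi
ref=pickle.load(open("side0.pkl","rb")); d=imaging.read_camera("side")
g0=cv2.cvtColor(ref["img"],cv2.COLOR_RGB2GRAY); g1=cv2.cvtColor(d["img"],cv2.COLOR_RGB2GRAY)
Y=np.array([-np.sin(PSI),np.cos(PSI),0])
def pt(u,v,phi):  # u depth from front, v y offset; top face
    c,s=np.cos(phi),np.sin(phi)
    return EDGE-.092*X+X*(u*c-.165*s)+Z*(.165*c+u*s-.165)+v*Y
uv=[(u,v) for v in np.linspace(-.017,.017,35) for u in np.linspace(.001,.05,50)]
smp=lambda g,q:cv2.remap(g,np.float32([a[0] for a in q])[None],np.float32([a[1] for a in q])[None],cv2.INTER_LINEAR)[0].astype(float)
r=smp(g0,[proj(ref,pt(u,v,0)) for u,v in uv])
o=[(np.corrcoef(r,smp(g1,[proj(ref,pt(u,v,np.radians(k))) for u,v in uv]))[0,1].round(2),k) for k in range(0,43)]
print(sorted(o)[::-1][:4])
E
python3 tip.py; python3 -c "
from h import *
p,R,s=now();print(p,s['wrist_force'])"
```

```text
[(np.float64(0.59), 5), (np.float64(0.58), 10), (np.float64(0.47), 6), (np.float64(0.46), 36)]
[ 0.68406899 -0.00229096  0.16746306] [3.97795133 0.3485374  9.89593478]
```

The box has tipped about 5° with the hook. Continuing along the arc.

Emit:
step_arm([
  {"x": 0,"y": -0.007,"z": -0.013,"ax": 0,"ay": 0,"az": 0,"grip": 1},
  {"x": 0,"y": -0.014,"z": -0.027,"ax": 0,"ay": 0,"az": 0,"grip": 1},
  {"x": 0,"y": -0.025,"z": -0.043,"ax": 0,"ay": 0,"az": 0,"grip": 1},
  {"x": 0,"y": -0.036,"z": -0.06,"ax": 0,"ay": 0,"az": 0,"grip": 1},
])

```text
time: 7.15
tool_pos: [0.651, -0.0016, 0.1786]
tcp_rot: [1.828, 1.788, 0.663]
wrist_force: [3.5, -1.0, 9.9]
width: 0.002
grip_force: 4.6
```

```bash
python3 tip.py; python3 -c "
from h import *
p,R,s=now();print(p,s['wrist_force'])
T=ori(TH,PSI)*QZ
for d in (15,18,24,30,33,36):print(d,rel(p,R,hk(np.radians(d),-.005,0,.026),T))"
```

```text
[(np.float64(0.59), 16), (np.float64(0.53), 11), (np.float64(0.46), 36), (np.float64(0.44), 15)]
[ 0.6500106  -0.0015264   0.17880384] [ 2.16820368 -0.20294402 11.06304044]
15 {'x': 0.003, 'y': 0.003, 'z': 0.002, 'ax': 0.019, 'ay': -0.003, 'az': -0.001}
18 {'x': 0.003, 'y': -0.009, 'z': -0.014, 'ax': 0.019, 'ay': -0.003, 'az': -0.001}
24 {'x': 0.003, 'y': -0.035, 'z': -0.043, 'ax': 0.019, 'ay': -0.003, 'az': -0.001}
30 {'x': 0.003, 'y': -0.064, 'z': -0.07, 'ax': 0.019, 'ay': -0.003, 'az': -0.001}
33 {'x': 0.003, 'y': -0.08, 'z': -0.082, 'ax': 0.019, 'ay': -0.003, 'az': -0.001}
36 {'x': 0.003, 'y': -0.096, 'z': -0.094, 'ax': 0.019, 'ay': -0.003, 'az': -0.001}
```

Emit:
step_arm([
  {"x": 0,"y": -0.012,"z": -0.018,"ax": 0,"ay": 0,"az": 0,"grip": 1},
  {"x": 0,"y": -0.024,"z": -0.034,"ax": 0,"ay": 0,"az": 0,"grip": 1},
  {"x": 0,"y": -0.037,"z": -0.048,"ax": 0,"ay": 0,"az": 0,"grip": 1},
  {"x": 0,"y": -0.051,"z": -0.062,"ax": 0,"ay": 0,"az": 0,"grip": 1},
])

```text
time: 7.6
tool_pos: [0.6067, -0.0004, 0.1801]
tcp_rot: [1.836, 1.797, 0.654]
wrist_force: [-0.3, 0.1, -0.3]
width: -0.0
grip_force: 0.0
```

```bash
python3 tip.py; python3 -c "
from h import *
p,R,s=now();print(p,s['wrist_force'])
T=ori(TH,PSI)*QZ
for d in (27,30,33,36,38):print(d,rel(p,R,hk(np.radians(d),-.005,0,.026),T))"
```

```text
[(np.float64(0.53), 26), (np.float64(0.52), 25), (np.float64(0.42), 21), (np.float64(0.31), 30)]
[ 6.04320590e-01 -2.05798361e-04  1.78029359e-01] [-0.99411164  0.01055986  0.12904661]
27 {'x': 0.002, 'y': 0.021, 'z': 0.001, 'ax': -0.012, 'ay': -0.005, 'az': -0.001}
30 {'x': 0.002, 'y': 0.006, 'z': -0.012, 'ax': -0.012, 'ay': -0.005, 'az': -0.001}
33 {'x': 0.002, 'y': -0.01, 'z': -0.024, 'ax': -0.012, 'ay': -0.005, 'az': -0.001}
36 {'x': 0.002, 'y': -0.026, 'z': -0.035, 'ax': -0.012, 'ay': -0.005, 'az': -0.001}
38 {'x': 0.002, 'y': -0.037, 'z': -0.042, 'ax': -0.012, 'ay': -0.005, 'az': -0.001}
```

```bash
python3 tip.py; python3 tip.py
python3 - <<'E'
import cv2; from workcell import imaging
d=imaging.read_camera("side")
cv2.imwrite("pics/lean.png",cv2.resize(d["img"][100:300,220:420,::-1].copy(),(600,600),interpolation=cv2.INTER_CUBIC))
E
```

```text
[(np.float64(0.55), 28), (np.float64(0.46), 23), (np.float64(0.45), 27), (np.float64(0.36), 24)]
[(np.float64(0.52), 30), (np.float64(0.45), 26), (np.float64(0.42), 31), (np.float64(0.42), 25)]
```

View pics/lean.png

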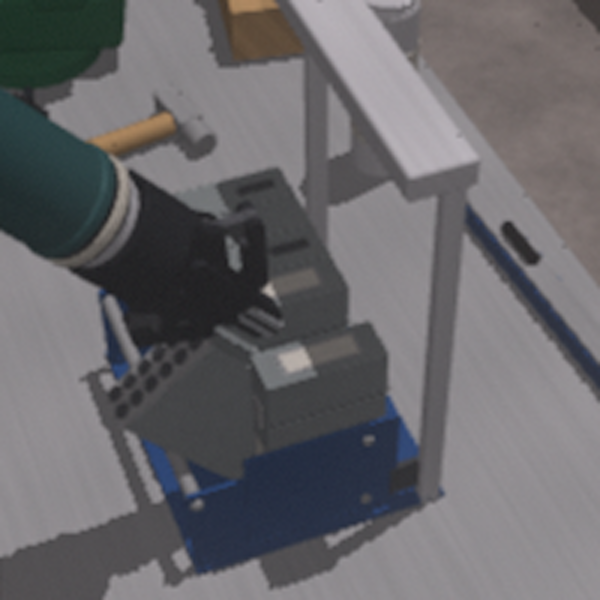

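The punch box is leaning well forward, still falling towards the rail, and the neighbours are upright. I'll check that it settles.

```bash
for i in 1 2 3 4; do python3 tip.py; done; python3 -c "
from h import *
p,R,s=now();print(s['time'],p,s['wrist_force'],s['grip_force'])"
```

```text
[(np.float64(0.49), 28), (np.float64(0.4), 32), (np.float64(0.39), 33), (np.float64(0.35), 29)]
[(np.float64(0.49), 28), (np.float64(0.4), 32), (np.float64(0.39), 33), (np.float64(0.36), 29)]
[(np.float64(0.48), 28), (np.float64(0.39), 32), (np.float64(0.38), 33), (np.float64(0.35), 29)]
[(np.float64(0.48), 28), (np.float64(0.39), 32), (np.float64(0.37), 33), (np.float64(0.35), 29)]
8.0 [ 6.06877532e-01 -3.74975893e-04  1.78680214e-01] [-0.48437057  0.32227574 -0.06094834] 0.0
```

Run:
```python
from h import *; import pickle
ref=pickle.load(open("side0.pkl","rb"))
Y=np.array([-np.sin(PSI),np.cos(PSI),0])
for k in (28,31,33,35,37,39,41):
    c,s=np.cos(np.radians(k)),np.sin(np.radians(k))
    o=[]
    for u,v in ((0,-.018),(0,.018),(.092,-.018)):
        for sh in (0,):
            P=EDGE-.092*X+X*(u*c-.165*s-.002)+Z*(.165*c+u*s-.165)+v*Y
            o.append(((proj(ref,P)-[220,100])*3).round().tolist())
    print(k,o)
```

```text
28 [[138.0, 403.0], [123.0, 368.0], [245.0, 330.0]]
31 [[128.0, 410.0], [114.0, 375.0], [231.0, 334.0]]
33 [[122.0, 415.0], [108.0, 380.0], [222.0, 337.0]]
35 [[116.0, 420.0], [102.0, 385.0], [213.0, 340.0]]
37 [[110.0, 425.0], [96.0, 390.0], [204.0, 343.0]]
39 [[104.0, 430.0], [91.0, 395.0], [195.0, 347.0]]
41 [[99.0, 435.0], [85.0, 400.0], [187.0, 350.0]]
```

The measured corners (near (117,424) and (104,393) in the crop) fit about 37–39°, at rest and with no force on the fingers, so it leans on the rail. I'll retreat along the fingers and turn back for the grasp.

Emit:
step_arm([
  {"x": 0,"y": 0.02,"z": -0.04,"ax": 0,"ay": 0,"az": 0,"grip": 1},
  {"x": 0,"y": 0.02,"z": -0.13,"ax": 0,"ay": 0,"az": 0,"grip": 1},
  {"x": 0,"y": 0.02,"z": -0.22,"ax": 0,"ay": 0,"az": 0.2,"grip": 0},
  {"x": 0,"y": 0.02,"z": -0.3,"ax": 0,"ay": 0,"az": 0.5,"grip": -1},
  {"x": 0,"y": 0.02,"z": -0.3,"ax": 0,"ay": 0,"az": 1,"grip": -1},
  {"x": 0,"y": 0.02,"z": -0.3,"ax": 0,"ay": 0,"az": 1,"grip": -1},
  {"x": 0,"y": 0.02,"z": -0.3,"ax": 0,"ay": 0,"az": 1,"grip": -1},
])

```text
time: 8.7
tool_pos: [0.5186, 0.0012, 0.3015]
tcp_rot: [2.324, 1.308, 0.835]
wrist_force: [-0.8, -0.1, -0.4]
width: 0.846
grip_force: 0.0
```

Emit:
step_arm([
  {"x": 0,"y": 0,"z": 0,"ax": 0,"ay": 0,"az": 1,"grip": -1},
  {"x": 0,"y": 0,"z": 0,"ax": 0,"ay": 0,"az": 1,"grip": -1},
  {"x": 0,"y": 0,"z": 0,"ax": 0,"ay": 0,"az": 1,"grip": -1},
  {"x": 0,"y": 0,"z": 0,"ax": 0,"ay": 0,"az": 1,"grip": -1},
])

```text
time: 9.1
tool_pos: [0.5185, 0.0012, 0.3]
tcp_rot: [2.709, 0.692, 0.974]
wrist_force: [0.0, -0.4, 0.2]
width: 1.001
grip_force: 0.0
```

Emit:
step_arm([
  {"x": 0,"y": 0,"z": 0,"ax": 0,"ay": 0,"az": 1,"grip": -1},
  {"x": 0,"y": 0,"z": 0,"ax": 0,"ay": 0,"az": 1,"grip": -1},
  {"x": 0,"y": 0,"z": 0,"ax": 0,"ay": 0,"az": 1,"grip": -1},
  {"x": 0,"y": 0,"z": 0,"ax": 0,"ay": 0,"az": 1,"grip": -1},
  {"x": 0,"y": 0,"z": 0,"ax": 0,"ay": 0,"az": 1,"grip": -1},
])

```text
time: 9.6
tool_pos: [0.5186, 0.0012, 0.3001]
tcp_rot: [2.949, -0.029, 1.066]
wrist_force: [-0.0, 0.7, -0.6]
width: 1.0
grip_force: 0.0
```

```bash
cat > lean.py <<'E'
from h import *; import cv2,pickle; from workcell import imaging
p,R,s=now(); print(p,s["width"],s["q"].round(2))
Y=np.array([-np.sin(PSI),np.cos(PSI),0])
L=np.radians(39); A=X*np.sin(L)-Z*np.cos(L); N=X*np.cos(L)+Z*np.sin(L)
TOP=EDGE-.092*X-.165*Z-.002*X-.165*A+.046*N
for dep in (-.04,.02,.052): print(dep,rel(p,R,TOP+A*dep,ori(L,PSI)))
print("TOP",TOP)
E
python3 lean.py
python3 - <<'E'
exec(open("lean.py").read())
c=imaging.read_camera("wrist"); t=imaging.read_camera("side")
pickle.dump(c,open("w2.pkl","wb"))
for n,k in (("wrist",c),("side",t)):
    print(n,[proj(k,TOP+a*Y+b*N).round().tolist() for a in (-.018,.018) for b in (-.046,.046)])
o=np.zeros((600,800,3),np.uint8)
o[:300,:400]=cv2.resize(c["img"][:,:,::-1],(400,300),interpolation=cv2.INTER_AREA)
o[:300,400:]=cv2.resize(t["img"][170:290,230:390,::-1],(400,300),interpolation=cv2.INTER_CUBIC) # x2.5
o[300:,:400]=cv2.resize(c["img"][180:480,120:520,::-1],(400,300)) #x1
tp=imaging.read_camera("top")
o[300:,400:]=cv2.resize(tp["img"][180:280,220:353,::-1],(400,300),interpolation=cv2.INTER_CUBIC) #x3
cv2.imwrite("pics/grasp.png",o)
E
```

```text
[0.51855341 0.00124202 0.30005762] 1.0001340047471403 [-0.07 -0.52  2.32  0.05  0.65  1.5 ]
-0.04 {'x': -0.191, 'y': -0.003, 'z': 0.116, 'ax': -0.004, 'ay': -0.025, 'az': 0.004}
0.02 {'x': -0.193, 'y': -0.003, 'z': 0.236, 'ax': -0.004, 'ay': -0.025, 'az': 0.004}
0.052 {'x': -0.194, 'y': -0.003, 'z': 0.3, 'ax': -0.004, 'ay': -0.025, 'az': 0.004}
TOP [0.50745007 0.00306567 0.16317782]
[0.51855341 0.00124202 0.30005762] 1.0001340047471403 [-0.07 -0.52  2.32  0.05  0.65  1.5 ]
-0.04 {'x': -0.191, 'y': -0.003, 'z': 0.116, 'ax': -0.004, 'ay': -0.025, 'az': 0.004}
0.02 {'x': -0.193, 'y': -0.003, 'z': 0.236, 'ax': -0.004, 'ay': -0.025, 'az': 0.004}
0.052 {'x': -0.194, 'y': -0.003, 'z': 0.3, 'ax': -0.004, 'ay': -0.025, 'az': 0.004}
TOP [0.50745007 0.00306567 0.16317782]
wrist [[340.0, 415.0], [343.0, 305.0], [293.0, 414.0], [290.0, 305.0]]
side [[255.0, 243.0], [285.0, 216.0], [250.0, 232.0], [280.0, 204.0]]
```

View pics/grasp.png

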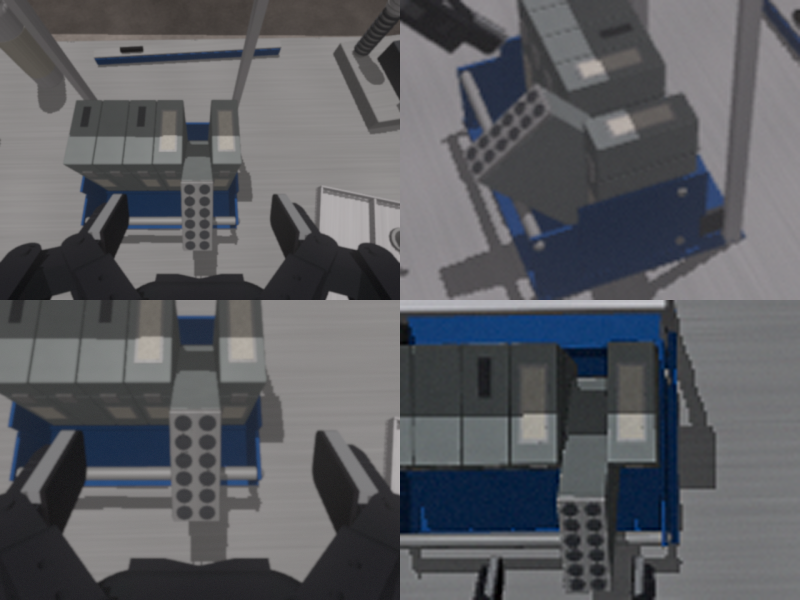

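The box leans on the rail with its neighbours upright. I read the top-face corners in the wrist view as (289,289), (340,289), (292,401), (338,401). In the side view they are (264,241), (257,232) and (286,204), and in the top view rows 245.7 and 276.7 at columns 273–289. I'll fit the lean from these.

```bash
cat > fit.py <<'E'
from h import *; import pickle; from scipy.optimize import least_squares
cw,cs,ct=[pickle.load(open(f,"rb")) for f in ("w2.pkl","side0.pkl","top0.pkl")]
Y=np.array([-np.sin(PSI),np.cos(PSI),0])
obs=[(cw,1,1,289,289),(cw,-1,1,340,289),(cw,1,-1,292,401),(cw,-1,-1,338,401),
 (cs,-1,-1,264.4,241.2),(cs,1,-1,256.8,232),(cs,1,1,286,204),
 (ct,1,1,273.3,245.7),(ct,-1,1,288.7,245.7),(ct,1,-1,274.3,276.7),(ct,-1,-1,289,276.7)]
def P(q,a,b):
    N=X*np.cos(q[3])+Z*np.sin(q[3]); return q[:3]+a*.018*Y+b*.046*N
f=lambda q:np.ravel([proj(c,P(q,a,b))-[u,v] for c,a,b,u,v in obs])
r=least_squares(f,[.507,.003,.163,.68],loss="soft_l1"); q=r.x
print(q,np.degrees(q[3])); print(f(q).reshape(-1,2).round(1).tolist())
if __name__=="__main__":
    p,R,s=now(); L=q[3]; A=X*np.sin(L)-Z*np.cos(L)
    foot=q[:3]+.165*A-.046*(X*np.cos(L)+Z*np.sin(L)); print("front foot",foot)
    for dep in (-.03,.02,.052): print(dep,rel(p,R,q[:3]+A*dep,ori(L,PSI)))
E
python3 fit.py
```

```text
[0.51854705 0.00405434 0.15873726 0.62655706] 35.89907515236839
[[0.6, 0.2], [0.2, 0.3], [-0.3, -0.4], [0.4, -0.3], [-5.3, 1.3], [-2.4, -1.3], [-0.6, 0.1], [-2.0, -0.9], [-1.3, -0.9], [-0.4, -0.1], [0.3, -0.1]]
front foot [ 0.57801958  0.00274574 -0.0018937 ]
-0.03 {'x': -0.178, 'y': -0.006, 'z': 0.158, 'ax': -0.004, 'ay': -0.13, 'az': 0.004}
0.02 {'x': -0.184, 'y': -0.006, 'z': 0.258, 'ax': -0.004, 'ay': -0.13, 'az': 0.004}
0.052 {'x': -0.189, 'y': -0.005, 'z': 0.321, 'ax': -0.004, 'ay': -0.13, 'az': 0.004}
```

```bash
cat >> fit.py <<'E'
    def full(v):
        A=X*np.sin(v[2])-Z*np.cos(v[2]); F=np.array([v[0],v[1],.006])
        return np.r_[F-.165*A+.046*(X*np.cos(v[2])+Z*np.sin(v[2])),v[2]]
    r=least_squares(lambda v:f(full(v)),[.578,.003,.65],loss="soft_l1"); q=full(r.x); L=q[3]; A=X*np.sin(L)-Z*np.cos(L)
    print("constrained",r.x,np.degrees(L),q); print(f(q).reshape(-1,2).round(1).tolist())
    for dep in (-.03,.02,.052): print(dep,rel(p,R,q[:3]+A*dep,ori(L,PSI)))
E
python3 fit.py | tail -5
```

```text
constrained [0.58313944 0.00238514 0.66307916] 37.99163715719423 [0.51784271 0.0038219  0.16435174 0.66307916]
[[0.2, 0.2], [1.1, 0.3], [-0.3, -0.7], [1.0, -0.6], [-5.3, -0.0], [-2.4, -2.6], [-1.5, -1.9], [-2.2, -0.1], [-1.4, -0.2], [-0.4, -0.1], [0.2, -0.1]]
-0.03 {'x': -0.174, 'y': -0.005, 'z': 0.148, 'ax': -0.004, 'ay': -0.06, 'az': 0.004}
0.02 {'x': -0.177, 'y': -0.005, 'z': 0.248, 'ax': -0.004, 'ay': -0.06, 'az': 0.004}
0.052 {'x': -0.179, 'y': -0.005, 'z': 0.312, 'ax': -0.004, 'ay': -0.06, 'az': 0.004}
```

Emit:
step_arm([
  {"x": -0.09,"y": -0.005,"z": 0.04,"ax": 0,"ay": -0.06,"az": 0,"grip": -1},
  {"x": -0.174,"y": -0.005,"z": 0.07,"ax": 0,"ay": -0.06,"az": 0,"grip": -1},
  {"x": -0.174,"y": -0.005,"z": 0.148,"ax": 0,"ay": -0.06,"az": 0,"grip": -1},
  {"x": -0.176,"y": -0.005,"z": 0.2,"ax": 0,"ay": -0.06,"az": 0,"grip": -1},
  {"x": -0.177,"y": -0.005,"z": 0.25,"ax": 0,"ay": -0.06,"az": 0,"grip": -1},
  {"x": -0.178,"y": -0.005,"z": 0.29,"ax": 0,"ay": -0.06,"az": 0,"grip": -1},
  {"x": -0.179,"y": -0.005,"z": 0.32,"ax": 0,"ay": -0.06,"az": 0,"grip": -1},
  {"x": -0.179,"y": -0.005,"z": 0.32,"ax": 0,"ay": -0.06,"az": 0,"grip": -1},
])

```text
time: 10.55
tool_pos: [0.5519, 0.0034, 0.1184]
tcp_rot: [2.967, -0.03, 1.016]
wrist_force: [-0.2, 0.2, 0.7]
width: 1.0
grip_force: 0.0
```

Emit:
step_arm([
  {"x": 0,"y": 0,"z": 0,"ax": 0,"ay": 0,"az": 0,"grip": 1},
  {"x": 0,"y": 0,"z": 0,"ax": 0,"ay": 0,"az": 0,"grip": 1},
  {"x": 0,"y": 0,"z": 0,"ax": 0,"ay": 0,"az": 0,"grip": 1},
  {"x": 0,"y": 0,"z": 0,"ax": 0,"ay": 0,"az": 0,"grip": 1},
  {"x": 0,"y": 0,"z": 0,"ax": 0,"ay": 0,"az": 0,"grip": 1},
  {"x": 0,"y": 0,"z": 0,"ax": 0,"ay": 0,"az": 0,"grip": 1},
  {"x": 0,"y": 0,"z": 0,"ax": 0,"ay": 0,"az": 0,"grip": 1},
], force=80)

```text
time: 11.25
tool_pos: [0.553, 0.0034, 0.122]
tcp_rot: [2.964, -0.032, 1.025]
wrist_force: [-4.6, 0.2, 6.9]
width: 0.412
grip_force: 70.5
```

Run:
```python
from h import *
p,R,s=now(); L=.663
print(s["width"]*85, s["grip_force"],s["wrist_force"])
for d in ((0,0,.06),(-.03,0,.10),(-.12,0,.21)): print(rel(p,R,p+np.array(d),R))
```

```text
35.04632314963901 70.51663041114807 [-4.61402695  0.18236212  6.92210179]
{'x': 0.074, 'y': -0.0, 'z': -0.094, 'ax': 0.0, 'ay': 0.0, 'az': 0.0}
{'x': 0.076, 'y': 0.001, 'z': -0.194, 'ax': 0.0, 'ay': 0.0, 'az': 0.0}
{'x': 0.071, 'y': 0.004, 'z': -0.478, 'ax': 0.0, 'ay': 0.0, 'az': 0.0}
```

Emit:
step_arm([
  {"x": 0.012,"y": 0,"z": -0.016,"ax": 0,"ay": 0,"az": 0,"grip": 1},
  {"x": 0.03,"y": 0,"z": -0.038,"ax": 0,"ay": 0,"az": 0,"grip": 1},
  {"x": 0.05,"y": 0,"z": -0.065,"ax": 0,"ay": 0,"az": 0,"grip": 1},
  {"x": 0.074,"y": 0,"z": -0.094,"ax": 0,"ay": 0,"az": 0,"grip": 1},
  {"x": 0.075,"y": 0,"z": -0.14,"ax": 0,"ay": 0,"az": 0,"grip": 1},
  {"x": 0.076,"y": 0,"z": -0.194,"ax": 0,"ay": 0,"az": 0,"grip": 1},
  {"x": 0.075,"y": 0.001,"z": -0.25,"ax": 0,"ay": 0,"az": 0,"grip": 1},
  {"x": 0.074,"y": 0.002,"z": -0.31,"ax": 0,"ay": 0,"az": 0,"grip": 1},
  {"x": 0.073,"y": 0.003,"z": -0.37,"ax": 0,"ay": 0,"az": 0,"grip": 1},
  {"x": 0.072,"y": 0.004,"z": -0.43,"ax": 0,"ay": 0,"az": 0,"grip": 1},
  {"x": 0.071,"y": 0.004,"z": -0.478,"ax": 0,"ay": 0,"az": 0,"grip": 1},
  {"x": 0.071,"y": 0.004,"z": -0.478,"ax": 0,"ay": 0,"az": 0,"grip": 1},
])

```text
time: 12.45
tool_pos: [0.4324, 0.0033, 0.334]
tcp_rot: [2.962, -0.033, 1.029]
wrist_force: [0.1, 0.5, -3.8]
width: 0.408
grip_force: 77.8
```

Run:
```python
from h import *; import cv2,pickle; from workcell import imaging
p,R,s=now(); print(p,s["width"]*85, s["grip_force"],s["wrist_force"],s["q"].round(2))
p1=np.array([.45,-.12,.36]); R1=ori(.2,-.1); p2=np.array([.472,-.246,.25]); R2=ori(0,-.25)
print(rel(p,R,p1,R1)); print(rel(p1,R1,p2,R2))
c=imaging.read_camera("side"); pickle.dump(c,open("s3.pkl","wb")); w=imaging.read_camera("wrist"); pickle.dump(w,open("w3.pkl","wb"))
```

```text
[0.43240086 0.00331583 0.33403794] 34.67183819793417 77.7631938457489 [ 0.05694672  0.50179306 -3.75453488] [-0.08 -0.75  2.35  0.05  0.87  1.49]
{'x': 0.064, 'y': 0.246, 'z': -0.016, 'ax': -0.066, 'ay': -0.895, 'az': 0.136}
{'x': 0.024, 'y': 0.246, 'z': 0.229, 'ax': -0.029, 'ay': -0.381, 'az': 0.286}
```

Emit:
step_arm([
  {"x": 0.03,"y": 0.06,"z": -0.016,"ax": -0.02,"ay": -0.2,"az": 0.03,"grip": 1},
  {"x": 0.064,"y": 0.14,"z": -0.016,"ax": -0.04,"ay": -0.45,"az": 0.07,"grip": 1},
  {"x": 0.064,"y": 0.2,"z": -0.016,"ax": -0.06,"ay": -0.7,"az": 0.12,"grip": 1},
  {"x": 0.064,"y": 0.246,"z": -0.016,"ax": -0.066,"ay": -0.895,"az": 0.136,"grip": 1},
  {"x": 0.064,"y": 0.246,"z": -0.016,"ax": -0.066,"ay": -0.895,"az": 0.136,"grip": 1},
  {"x": 0.064,"y": 0.246,"z": -0.016,"ax": -0.066,"ay": -0.895,"az": 0.136,"grip": 1},
])

```text
time: 13.15
tool_pos: [0.451, -0.1203, 0.3535]
tcp_rot: [3.116, -0.157, 0.298]
wrist_force: [-0.8, 0.4, -4.7]
width: 0.412
grip_force: 77.4
```

Run:
```python
from h import *
p,R,s=now(); print(p,s["grip_force"],s["wrist_force"]); print(rel(p,R,np.array([.472,-.246,.22]),ori(0,-.25)))
```

```text
[ 0.45100612 -0.12029451  0.35353078] 77.40203619003296 [-0.77667055  0.43130711 -4.72935587]
{'x': 0.015, 'y': 0.246, 'z': 0.274, 'ax': -0.031, 'ay': -0.363, 'az': 0.284}
```

Emit:
step_arm([
  {"x": 0.005,"y": 0.08,"z": 0.03,"ax": -0.01,"ay": -0.12,"az": 0.09,"grip": 1},
  {"x": 0.01,"y": 0.16,"z": 0.08,"ax": -0.02,"ay": -0.25,"az": 0.19,"grip": 1},
  {"x": 0.015,"y": 0.22,"z": 0.15,"ax": -0.03,"ay": -0.36,"az": 0.28,"grip": 1},
  {"x": 0.015,"y": 0.246,"z": 0.22,"ax": -0.031,"ay": -0.363,"az": 0.284,"grip": 1},
  {"x": 0.015,"y": 0.246,"z": 0.274,"ax": -0.031,"ay": -0.363,"az": 0.284,"grip": 1},
  {"x": 0.015,"y": 0.246,"z": 0.274,"ax": -0.031,"ay": -0.363,"az": 0.284,"grip": 1},
  {"x": 0.015,"y": 0.246,"z": 0.274,"ax": -0.031,"ay": -0.363,"az": 0.284,"grip": 1},
])

```text
time: 13.85
tool_pos: [0.4716, -0.2444, 0.2232]
tcp_rot: [3.117, -0.388, 0.006]
wrist_force: [0.6, 0.3, -3.7]
width: 0.414
grip_force: 77.2
```

```bash
cat > held.py <<'E'
from h import *; import cv2; from workcell import imaging
p,R,s=now(); print(p,R.apply([0,0,1]).round(3),s["wrist_force"],s["grip_force"])
c=imaging.read_camera("side"); g=cv2.cvtColor(c["img"],cv2.COLOR_RGB2GRAY)
yaw=-.25; bx=np.array([np.cos(yaw),np.sin(yaw),0]); by=np.array([-np.sin(yaw),np.cos(yaw),0])
def corner(tilt,a,b,h):  # tilt about by, pivot TCP; h below TCP
    ax=bx*np.sin(tilt)-Z*np.cos(tilt); n=bx*np.cos(tilt)+Z*np.sin(tilt)
    return p+h*ax+a*n+b*by
for t in (-6,-3,0,3,6):
    print(t,[proj(c,corner(np.radians(t),a,-.018,h)).round(1).tolist() for a,h in ((-.046,.02),(-.046,.11),(.046,.11),(.046,.02))])
x0,y0=proj(c,p).astype(int)
ls=cv2.createLineSegmentDetector(0).detect(g[y0-70:y0+110,x0-70:x0+70])[0][:,0]
for l in ls:
    if np.hypot(l[2]-l[0],l[3]-l[1])>15: print((l+[x0-70,y0-70]*2).round(1).tolist())
E
python3 held.py
```

```text
[ 0.4715727  -0.24441517  0.22317451] [ 0.004 -0.001 -1.   ] [ 0.58660098  0.27180115 -3.68459139] 77.16532230377197
-6 [[263.0, 322.1], [262.6, 348.5], [312.4, 344.8], [316.6, 318.5]]
-3 [[263.6, 322.8], [265.8, 348.9], [315.5, 343.8], [317.3, 317.7]]
0 [[264.3, 323.5], [269.0, 349.2], [318.6, 342.8], [317.9, 316.9]]
3 [[265.1, 324.1], [272.3, 349.4], [321.7, 341.8], [318.4, 316.0]]
6 [[266.0, 324.8], [275.6, 349.5], [324.6, 340.6], [318.9, 315.2]]
[314.5, 343.9, 267.0, 349.9]
[262.2, 269.6, 252.9, 233.8]
[308.6, 411.0, 317.5, 393.6]
[294.5, 382.8, 347.2, 374.9]
[351.7, 412.4, 345.8, 381.1]
[344.0, 373.3, 337.7, 339.7]
[327.0, 392.8, 334.0, 406.2]
[343.6, 379.9, 288.3, 388.1]
[271.1, 395.7, 284.6, 409.6]
[342.7, 272.5, 315.8, 281.8]
[263.1, 369.1, 298.5, 364.1]
[317.0, 336.5, 334.7, 334.1]
[314.3, 290.9, 312.1, 276.1]
[264.4, 342.4, 255.2, 282.0]
[288.8, 389.6, 274.4, 398.7]
[350.6, 234.1, 358.0, 247.9]
[336.1, 338.7, 317.1, 341.0]
[257.1, 281.4, 273.4, 281.2]
[263.6, 348.7, 248.4, 351.0]
[224.7, 309.5, 227.3, 348.4]
[314.4, 295.9, 315.2, 335.9]
[248.5, 345.9, 263.5, 344.0]
[340.2, 334.8, 347.9, 372.2]
[290.4, 256.5, 308.9, 235.1]
[348.7, 377.1, 356.0, 412.4]
[358.0, 268.4, 333.2, 286.1]
[330.7, 289.0, 315.8, 294.5]
[293.5, 245.7, 270.9, 247.9]
[229.9, 388.3, 243.3, 378.3]
[292.4, 302.2, 290.5, 284.5]
[272.1, 255.0, 289.6, 254.9]
[256.2, 242.0, 273.2, 256.1]
[285.0, 284.6, 286.1, 302.2]
[310.8, 249.3, 348.4, 238.6]
[278.4, 251.3, 293.3, 249.0]
```

The held box is upright within about 1° and over the bay. Now I'll lower it.

Emit:
step_arm([
  {"x": 0,"y": 0,"z": 0.05,"ax": 0,"ay": 0,"az": 0,"grip": 1},
  {"x": 0,"y": 0,"z": 0.1,"ax": 0,"ay": 0,"az": 0,"grip": 1},
  {"x": 0,"y": 0,"z": 0.15,"ax": 0,"ay": 0,"az": 0,"grip": 1},
  {"x": 0,"y": 0,"z": 0.18,"ax": 0,"ay": 0,"az": 0,"grip": 1},
  {"x": 0,"y": 0,"z": 0.195,"ax": 0,"ay": 0,"az": 0,"grip": 1},
  {"x": 0,"y": 0,"z": 0.2,"ax": 0,"ay": 0,"az": 0,"grip": 1},
  {"x": 0,"y": 0,"z": 0.2,"ax": 0,"ay": 0,"az": 0,"grip": 1},
])

```text
time: 14.6
tool_pos: [0.4735, -0.2463, 0.1249]
tcp_rot: [3.115, -0.389, 0.01]
wrist_force: [0.2, -0.6, -4.4]
width: 0.408
grip_force: 77.4
```

Emit:
step_arm([
  {"x": 0,"y": 0,"z": 0.004,"ax": 0,"ay": 0,"az": 0,"grip": 1},
  {"x": 0,"y": 0,"z": 0.008,"ax": 0,"ay": 0,"az": 0,"grip": 1},
  {"x": 0,"y": 0,"z": 0.01,"ax": 0,"ay": 0,"az": 0,"grip": 1},
  {"x": 0,"y": 0,"z": 0.01,"ax": 0,"ay": 0,"az": 0,"grip": 1},
])

```text
time: 15.0
tool_pos: [0.4727, -0.2459, 0.1187]
tcp_rot: [3.116, -0.39, 0.007]
wrist_force: [-0.1, 0.5, -4.8]
width: 0.412
grip_force: 77.4
```

Emit:
step_arm([
  {"x": 0,"y": 0,"z": 0.003,"ax": 0,"ay": 0,"az": 0,"grip": 1},
  {"x": 0,"y": 0,"z": 0.006,"ax": 0,"ay": 0,"az": 0,"grip": 1},
  {"x": 0,"y": 0,"z": 0.006,"ax": 0,"ay": 0,"az": 0,"grip": 1},
])

```text
time: 15.3
tool_pos: [0.4725, -0.2458, 0.1154]
tcp_rot: [3.116, -0.39, 0.007]
wrist_force: [0.9, -0.3, -3.8]
width: 0.41
grip_force: 77.4
```

Emit:
step_arm([
  {"x": 0,"y": 0,"z": 0.003,"ax": 0,"ay": 0,"az": 0,"grip": 1},
  {"x": 0,"y": 0,"z": 0.003,"ax": 0,"ay": 0,"az": 0,"grip": 1},
])

```text
time: 15.5
tool_pos: [0.4729, -0.246, 0.1148]
tcp_rot: [3.116, -0.39, 0.008]
wrist_force: [-1.5, 1.7, 0.6]
width: 0.418
grip_force: 78.2
```

Emit:
step_arm([
  {"x": 0,"y": 0,"z": 0.003,"ax": 0,"ay": 0,"az": 0,"grip": 1},
  {"x": 0,"y": 0,"z": 0.004,"ax": 0,"ay": 0,"az": 0,"grip": 1},
  {"x": 0,"y": 0,"z": 0.004,"ax": 0,"ay": 0,"az": 0,"grip": 1},
])

```text
time: 15.8
tool_pos: [0.473, -0.2461, 0.1147]
tcp_rot: [3.116, -0.39, 0.008]
wrist_force: [-6.9, 3.4, 13.4]
width: 0.411
grip_force: 79.8
```

```bash
python3 held.py | head -6
python3 - <<'E'
from h import *; import cv2; from workcell import imaging
c=imaging.read_camera("side"); g=cv2.cvtColor(c["img"],cv2.COLOR_RGB2GRAY)
for l in cv2.createLineSegmentDetector(0).detect(g[300:420,230:345])[0][:,0]:
    if np.hypot(l[2]-l[0],l[3]-l[1])>15: print((l+[230,300]*2).round(1).tolist())
E
```

```text
[ 0.47302566 -0.24606249  0.11474091] [ 0.005 -0.002 -1.   ] [-6.86897644  3.42798724 13.41041036] 79.79220628738403
-6 [[269.7, 353.3], [268.9, 375.5], [314.6, 371.6], [318.6, 349.5]]
-3 [[270.3, 353.9], [271.8, 375.7], [317.5, 370.8], [319.2, 348.8]]
0 [[270.9, 354.4], [274.8, 375.9], [320.3, 369.9], [319.8, 348.2]]
3 [[271.6, 355.0], [277.8, 376.0], [323.1, 369.0], [320.3, 347.5]]
6 [[272.4, 355.5], [280.8, 376.1], [325.9, 368.0], [320.7, 346.8]]
[315.9, 320.6, 317.5, 369.4]
[317.5, 370.8, 297.4, 381.6]
[271.5, 375.7, 267.2, 345.4]
[308.6, 410.9, 317.3, 394.0]
[312.7, 300.4, 303.3, 314.1]
[288.1, 384.1, 343.3, 375.3]
[318.1, 336.5, 340.6, 333.1]
[343.4, 379.9, 284.6, 388.6]
[343.2, 369.4, 337.7, 339.5]
[282.3, 398.0, 281.5, 418.2]
[335.9, 338.7, 319.2, 340.8]
[265.9, 342.1, 263.8, 319.2]
[249.3, 346.1, 264.5, 343.7]
[340.3, 334.4, 343.7, 353.0]
[246.5, 351.8, 249.4, 374.2]
[244.9, 376.9, 243.3, 351.9]
[289.8, 323.1, 291.4, 339.4]
[304.5, 372.7, 273.0, 376.9]
```

The box stands upright (edge slopes fit 0 ± 0.5°) while still held. I'll unload, open and retreat upward.

Emit:
step_arm([
  {"x": 0,"y": 0,"z": -0.003,"ax": 0,"ay": 0,"az": 0,"grip": 1},
  {"x": 0,"y": 0,"z": -0.004,"ax": 0,"ay": 0,"az": 0,"grip": 1},
  {"x": 0,"y": 0,"z": -0.004,"ax": 0,"ay": 0,"az": 0,"grip": -1},
  {"x": 0,"y": 0,"z": -0.004,"ax": 0,"ay": 0,"az": 0,"grip": -1},
  {"x": 0,"y": 0,"z": -0.004,"ax": 0,"ay": 0,"az": 0,"grip": -1},
  {"x": 0,"y": 0,"z": -0.004,"ax": 0,"ay": 0,"az": 0,"grip": -1},
  {"x": 0,"y": 0,"z": -0.004,"ax": 0,"ay": 0,"az": 0,"grip": -1},
])

```text
time: 16.6
tool_pos: [0.4728, -0.246, 0.1141]
tcp_rot: [3.116, -0.39, 0.008]
wrist_force: [-0.1, -0.2, -0.1]
width: 1.0
grip_force: 0.0
```

Emit:
step_arm([
  {"x": 0,"y": 0,"z": -0.04,"ax": 0,"ay": 0,"az": 0,"grip": -1},
  {"x": 0,"y": 0,"z": -0.1,"ax": 0,"ay": 0,"az": 0,"grip": -1},
  {"x": 0,"y": 0,"z": -0.18,"ax": 0,"ay": 0,"az": 0,"grip": -1},
  {"x": 0,"y": 0,"z": -0.26,"ax": 0,"ay": 0,"az": 0,"grip": -1},
  {"x": 0,"y": 0,"z": -0.34,"ax": 0,"ay": 0,"az": 0,"grip": -1},
  {"x": 0,"y": 0,"z": -0.34,"ax": 0,"ay": 0,"az": 0,"grip": -1},
  {"x": 0,"y": 0,"z": -0.34,"ax": 0,"ay": 0,"az": 0,"grip": -1},
])

```text
time: 17.3
tool_pos: [0.4727, -0.246, 0.2858]
tcp_rot: [3.114, -0.39, 0.012]
wrist_force: [-1.2, -0.2, -0.4]
width: 1.002
grip_force: 0.0
```

Run:
```python
from h import *; import cv2; from workcell import imaging,bot
s=bot.read_state(); print(s["wrist_force"],s["width"],s["tool_pos"])
c=imaging.read_camera("side"); g=cv2.cvtColor(c["img"],cv2.COLOR_RGB2GRAY)
yaw=-.25; bx=np.array([np.cos(yaw),np.sin(yaw),0]); by=np.array([-np.sin(yaw),np.cos(yaw),0])
K=np.array([.473,-.246,.003]); print([proj(c,K+a*bx-.018*by+h*Z).round(1).tolist() for a,h in ((-.046,.165),(-.046,0),(.046,0),(.046,.165))])
for l in cv2.createLineSegmentDetector(0).detect(g[250:420,230:345])[0][:,0]:
    if np.hypot(l[2]-l[0],l[3]-l[1])>22: print((l+[230,250]*2).round(1).tolist())
t=imaging.read_camera("top"); cv2.imwrite("pics/end_top.png",t["img"][:,:,::-1])
# bushes and row unchanged?
import pickle; o=pickle.load(open("top0.pkl","rb"))["img"].astype(int); n=t["img"].astype(int)
d=abs(o-n).max(2); print("bush region diff",d[255:320,405:440].mean(),"row diff",d[196:233,[*range(211,271),*range(291,304)]].mean())
```

```text
[-1.15273062 -0.17070616 -0.41738668] 1.0021113734338187 [ 0.47274392 -0.24600144  0.28577782]
[[267.3, 334.5], [274.8, 376.3], [320.3, 370.3], [319.3, 327.9]]
[316.3, 338.1, 317.5, 369.4]
[317.5, 370.7, 297.4, 381.7]
[277.1, 276.8, 268.6, 250.1]
[254.4, 389.3, 343.3, 375.4]
[343.3, 272.3, 299.1, 287.4]
[318.1, 336.5, 340.6, 333.1]
[343.4, 380.0, 253.3, 393.3]
[343.2, 369.4, 337.7, 339.5]
[265.5, 342.0, 263.1, 318.0]
[274.7, 293.8, 258.1, 250.2]
[266.8, 335.4, 314.5, 329.2]
[263.3, 250.1, 277.2, 286.8]
[295.8, 380.4, 253.2, 386.4]
[308.2, 372.2, 273.0, 377.1]
bush region diff 89.3745054945055 row diff 6.963346908552388
```

Run:
```python
import pickle,numpy as np; from workcell import imaging,bot
o=pickle.load(open("side0.pkl","rb"))["img"].astype(int); n=imaging.read_camera("side")["img"].astype(int); d=abs(o-n).max(2)
print("bushes",np.median(d[396:422,262:284]),np.percentile(d[396:422,262:284],90),np.median(d[391:414,314:333]),"boxes",np.median(d[155:185,280:320]),np.median(d[222:245,312:345]))
print(bot.finish_job())
```

```text
bushes 7.0 13.0 7.0 boxes 29.0 5.0
the job is handed in; nothing more can be done
None
```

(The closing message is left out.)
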